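# Filter in, then latch the lamp's sprung beam shutter open

## Task

Set the evidence lamp to light the exhibit, by pushing alone: first push the filter slide on the left of the lamp's head (seen from the robot) all the way in to its stop, then push the sprung shutter slide on the right all the way in to its stop and let go, so that it springs back and latches part way, caught by the stop pin. Push on the end pads only: do not pinch or hook the blocks behind them, do not touch the knob of the stop pin, and leave the things standing round the lamp where they are.

Things in the scene. Friction and masses are not known exactly. Their poses are not given: they have to be found in the camera images.
- light: Bench light source, fixed. Origin on the table under the shutter slide; +x along the beam (away from the robot), +y left, z up. Grey lamp housing x -176 to -20 mm, y -65 to +65, black fins up to 136 mm above the table; aluminium head x -20 to +56, y -70 to +80, top at 125 mm; then a black nose tube. Within 60 mm of the pads' paths nothing loose is over 50 mm high
- filter_face (a point): Centre of the outer face of the filter slide's end pad, 97 mm above the table, at x = +37 mm of the light. Axes as the light's: the face looks to +y of the light (left) and the slide is pushed in along -y. The pad is plain aluminium, upright, 36 mm wide (light's x), 44 mm high (75 to 119 mm above the table) and 8 mm thick
- filter (a joint): Travel of the filter slide in m: grows as it is pushed in (-y of the light); 0 fully out, 0.035 fully home on its soft stop (its block then stands 2 mm off the head). Starts anywhere from 0 to 0.014. It slides against about 2 N of friction and stays where it is left
- filter_block: Grey plastic block behind the filter's end pad, towards the head, same width, 15 mm deep (77 to 111 mm above the table). Not to be gripped or hooked. Its origin is not on it
- shutter_face (a point): Centre of the outer face of the shutter slide's end pad, 97 mm above the table, at x = 0 of the light. Axes as the light's: the face looks to -y of the light (right) and is pushed in along +y. The pad is black ribbed plastic, upright, 36 mm wide (light's x), 64 mm high (65 to 129 mm above the table), 8 mm thick
- shutter (a joint): Travel of the shutter slide, m, grows as pushed in (+y of the light): 0 out, held by 3 N of spring; 0.045 at the inner stop (soft bumper, 6 N of spring). A tooth on its top edge lifts the stop pin on the way in; past 0.030 the pin drops behind it, and the slide, let go, springs back and stays latched at 0.030. Let go sooner, it springs right out
- shutter_block: Aluminium block behind the shutter's end pad, towards the head, same width, 15 mm deep (67 to 121 mm above the table). Not to be gripped or hooked. Its origin is not on it
- stop_pin (a joint): Height of the sprung stop pin in m: 0 when down, about 0.0065 when it rides on the tooth. It stands in the head's top at x = 0, y = +10 mm of the light and works by itself
- pin_knob: Black pull knob of the stop pin, 22 mm across, on top of the head; its top stands 162 mm above the table (169 mm with the pin up). Origin at the centre of its underside. Pulling it would unlatch the shutter: leave it alone
- exhibit: Bystander: white tile 100 x 110 mm upright in a black stand 60 x 120 mm, 126 mm high in all, in front of the nose tube. Origin at the centre of its underside
- tape: Bystander: clear roll of tape standing on its flat side, 90 mm across, 48 mm high, to the right of the lamp housing. Origin at the centre of its underside
- goggles: Bystander: amber safety goggles, about 125 x 130 mm, 46 mm high, to the right of the nose tube. Origin on the table in their middle
- washbottle: Bystander: white wash bottle with a red cap, 60 mm across, 175 mm high, to the left of the lamp housing. Origin at the centre of its underside

How it is judged:
On the way, in this order (a step that is already met when the one before it is completed fails the run):
1. the filter slide is pushed home (value of joint filter above 0.032 m), for 0.2 s.
2. the shutter slide is pushed right in to its inner stop (value of joint shutter above 0.041 m), for 0.1 s.
At the end, for the whole second after the job is handed in: The shutter slide rests latched at 30 mm of travel (27.5 to 32.5 mm) with the stop pin down (within 2 mm), and the filter slide is home (beyond 32 of 35 mm) (value of joint shutter between 0.0275 and 0.0325 m and value of joint stop_pin below 0.002 m and value of joint filter above 0.032 m and velocity of joint shutter between -0.005 and 0.005 m/s); the robot touches nothing.
It fails at once if the shutter opened while the filter was not in (value of joint shutter above 0.02 m and value of joint filter below 0.031 m).
It fails at once if a slide pinched or hooked by the block behind its pad (contact force between any of shutter_block, filter_block and the fingers above 1.5 N).
It fails at once if the knob of the stop pin touched (contact force between pin_knob and the arm above 1 N or contact force between pin_knob and the fingers above 1 N).
It fails at once if a thing standing round the lamp moved or lifted (distance of any of exhibit, tape, goggles, washbottle from where it was at the start of the episode above 0.015 m).
It also fails if it takes over 51 s, if anything falls off the work surface, if the arm or the gripper's body presses on something with over 40 N, if the wrist force passes 120 N, or if a joint passes its speed limit or range.

## Robot

A 7-joint arm with a two-finger parallel gripper is mounted at the origin on the work surface. World frame = base frame: x ahead of the robot, y to its left, z up, the work surface at z = 0. Lengths are in m, angles in rad, forces in N, time in s.
With the tool pointing down it reaches from about 0.4 to 0.75 m from the base axis. Payload 19.5 kg.
Tool frame: the origin (TCP) lies on the centre line of the jaws, within the pads' length; the fingertips stand 25 mm ahead of it and the grasp point (between the pads) lies 6 mm ahead of it; z points along the fingers, y is the direction in which the jaws open and shut (so a half turn about z gives the same grasp; the last joint's range is limited). The gripper opens to 85 mm and grips with 20 to 120 N. Pads are 22 mm wide; open, the fingers measure 114 mm over their backs; the gripper's body (76 mm by 85 mm) begins 54 mm behind the grasp point. The pads swing forward as they close: fully open they stand 13 mm farther back than shut.
Start: joints at [1.092, 0.707, -0.028, 1.485, 0.022, 0.951, -0.075], TCP at [0.243, -0.521, 0.256] pointing down, gripper open.
Joint ranges: [-2.71, 2.71], [-0.32, 2.16], [-1.57, 1.52], [0, 2.45], [-1.46, 4.6], [0, 2.02], [-2.83, 2.83]. Speed limits (rad/s): [1.89, 1.89, 2.57, 2.57, 3.01, 3.01, 3.01].

## Interface

Orientations are given as a unit quaternion [x, y, z, w].
In Python, from bench import ctrl gives the robot as it stands.
- The arm moves only by the tool send_rows, never from a script. Its argument "steps" is a list of rows, each an object of numbers: "rx", "ry", "rz": the turn, a rotation vector about the tool's x, y, z in degrees; "dx", "dy", "dz": the shift along the tool's x, y, z in mm; "fingers": the opening, from 0 (shut) to 1 (fully open). In form: [{"rx": .., "ry": .., "rz": .., "dx": .., "dy": .., "dz": .., "fingers": ..}, ...]. A call has 1 to 5 rows; each row shifts and turns the pose as measured when the row begins, along the tool's axes as they then stand; what a row does not reach is not made up. A row lasts 1/10 s, in which the tool goes at most 50 mm and 8.59 degrees, less where a joint would pass 70% of its speed; a pose out of reach is approached as far as the arm can. A call with a gripper value outside its range is refused whole. The fingers move at their own pace and stop on an object; the grip force is fixed at half the most. Time passes only in rows, so rows that do not move let the fingers close. It gives the time, the measured TCP pose, the force and the opening at its end, in the units of the state.
- ctrl.state(): the state, without advancing time (a new reading comes with each control period).
- ctrl.read_camera(name): name is "scene" or "top" or "wrist"; returns (picture, depth): 384x512x3 uint8, blue, green, red; 384x512 float32, m along the optical axis (not along the pixel's ray), 0 where there is no reading.
- ctrl.get_calibration(name): a dict with "camera_matrix" (3x3 intrinsics, pixels), "R" (3x3) and "t" (3): a world point X has camera coordinates R X + t; the wrist camera has in their place "T_tool_cam" (4x4, takes a point from camera to tool coordinates, whose origin is the TCP and whose axes are the flange's). Camera axes: x right, y down, z forward; pixel columns grow to the right and rows downward; lengths in m; the calibration is good to about 2 mm. A picture is of the moment at which its call begins: read the wrist's pose just before it. get_calibration takes no time and is no camera call.
- ctrl.hand_in(): hands the job in, once; it reports no verdict.
The state is a dict: "clock": time; "joint_positions": joint angles; "dq": joint speeds; "joint_torque": joint torques, N m; "tcp_pos": TCP position; "eef_rot": TCP orientation; "contact_force": force on the tool from outside, world axes, zero at the start; "torque": the same for the moment, N m; "gripper_width": finger opening in m.
Only numpy, scipy, OpenCV 4.12 (cv2) and the standard library are available. Lean on these libraries where they do the work, as an engineer would, in place of code of your own. Each camera call takes 0.05 s, during which the arm holds its last target.

## Working session

There is one attempt and no reset: what is moved stays moved. The work goes in short steps, Python scripts to look and compute and a tool call to move; the robot and the scene stay as the last step left them, time stands still between calls to the robot, and variables do not carry over. Pictures are saved under pics/ and viewed, and the job is handed in when it is done.

Besides the shell and the picture viewer there is one more tool, called after "Request:" as name(argument=value, ...), one argument or row to a line, values as JSON. send_rows: Moves the arm, as the interface text tells. Its arguments: {"type":"object","properties":{"steps":{"type":"array"}},"required":["steps"]}

```bash
mkdir -p pics; ls; python3 - <<'E'
from bench import ctrl
import cv2,numpy as np
print(ctrl.state())
for n in("scene","top"):
    p,d=ctrl.read_camera(n); cv2.imwrite(f"pics/{n}0.png",p); np.save(f"pics/{n}0.npy",d)
    c=ctrl.get_calibration(n);print(n,c)
print(ctrl.get_calibration("wrist"))
E
```

```text
pics
{'clock': 0.0, 'joint_positions': array([ 1.09231034,  0.70711956, -0.02762576,  1.48499614,  0.02198108,
        0.95088188, -0.07549513]), 'dq': array([-0.00109344, -0.00064135, -0.00119534,  0.00071275, -0.00065768,
       -0.000805  ,  0.00051674]), 'joint_torque': array([-3.38502592e-03, -8.83214450e+01,  1.23243168e+00, -2.36162871e+01,
        1.65429449e-02,  6.62689767e-03,  2.08714999e-05]), 'tcp_pos': array([ 0.24315103, -0.52080164,  0.25581852]), 'eef_rot': array([ 9.76246672e-01,  2.16661326e-01, -1.26375654e-04, -5.37031990e-04]), 'contact_force': array([ 1.23031652, -0.94236225, -0.40535363]), 'torque': array([-0.00175464,  0.03082841, -0.02630837]), 'gripper_width': 0.08555462771712694}
scene {'camera_matrix': array([[491.22063592,   0.        , 258.51014956],
       [  0.        , 491.22063592, 195.16578137],
       [  0.        ,   0.        ,   1.        ]]), 'R': array([[ 0.63623188,  0.77148757,  0.00398981],
       [ 0.66696657, -0.54742129, -0.50545576],
       [-0.38776873,  0.32424814, -0.8628433 ]]), 't': array([-0.33159621, -0.30396776,  1.6998336 ])}
[... 210 characters left out ...]
45611,  0.02225953],
       [-0.98992176, -0.02719415, -0.13897979],
       [ 0.13950953, -0.01865368, -0.99004501]]), 't': array([-0.0268575 ,  0.55769857,  0.82266989])}
{'camera_matrix': array([[312.00360938,   0.        , 259.03254239],
       [  0.        , 312.00360938, 189.58612116],
       [  0.        ,   0.        ,   1.        ]]), 'T_tool_cam': array([[-2.52972673e-04, -9.62477356e-01, -2.71361890e-01,
         6.81149280e-02],
       [ 9.99999450e-01, -5.19816950e-04,  9.11474746e-04,
        -5.41003795e-04],
       [-1.01833231e-03, -2.71361511e-01,  9.62476957e-01,
        -1.15903987e-01],
       [ 0.00000000e+00,  0.00000000e+00,  0.00000000e+00,
         1.00000000e+00]])}
```

View pics/scene0.png

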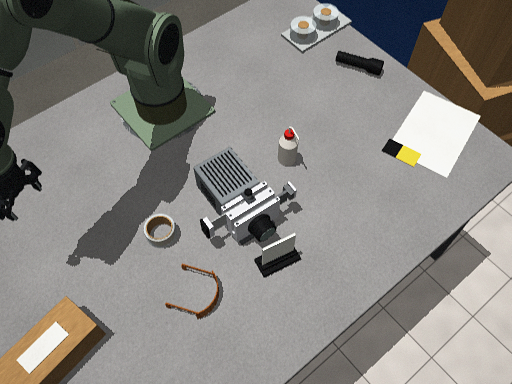

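View pics/top0.png

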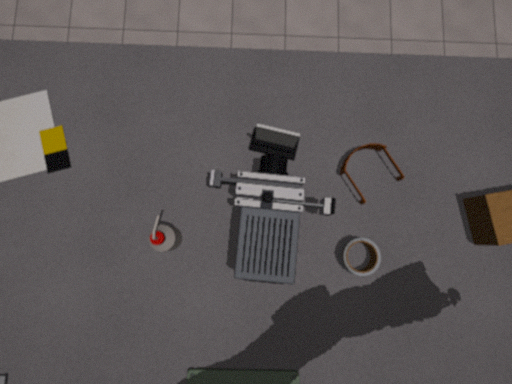

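The scene view shows the lamp mid-table. In the top view the filter pad is near (214,178), the shutter pad near (329,206) and the knob near (267,197). Next I'll measure them with depth.

```bash
cat > h.py <<'E'
import numpy as np,cv2
from bench import ctrl
def pts(name,d):
    c=ctrl.get_calibration(name);K=c["camera_matrix"]
    v,u=np.mgrid[:d.shape[0],:d.shape[1]]
    X=np.stack([(u-K[0,2])/K[0,0]*d,(v-K[1,2])/K[1,1]*d,d],-1)
    return (X-c["t"])@c["R"]   # R^T (X-t)
def proj(name,P):
    c=ctrl.get_calibration(name);q=np.atleast_2d(P)@c["R"].T+c["t"];q=q@c["camera_matrix"].T
    return q[:,:2]/q[:,2:]
E
python3 - <<'E'
from h import *
d=np.load("pics/top0.npy");P=pts("top",d)
np.set_printoptions(precision=3,suppress=True)
print("table",P[100,100],P[300,150])
for n,(r0,r1,c0,c1) in dict(filt=(165,192,205,224),shut=(192,218,318,338),head=(165,215,230,308)).items():
    Q=P[r0:r1,c0:c1].reshape(-1,3)
    Q=Q[Q[:,2]>(.09 if n!="head" else .115)]
    Q=Q[np.isfinite(Q).all(1)]
    print(n,len(Q),Q.min(0),Q.max(0),np.median(Q,0))
    r=cv2.minAreaRect((Q[:,:2]*1000).astype(np.float32));print(r)
Q=P[185:210,255:280].reshape(-1,3);Q=Q[Q[:,2]>.15];print("knob",Q.mean(0),len(Q),Q[:,2].max())
Q=P[205:290,225:305].reshape(-1,3);Q=Q[(Q[:,2]>.06)&(Q[:,2]<.15)];print("housing",cv2.minAreaRect((Q[:,:2]*1000).astype(np.float32)))
p=cv2.imread("pics/top0.png")[150:230,195:345];cv2.imwrite("pics/topz.png",cv2.resize(p,None,fx=5,fy=5,interpolation=cv2.INTER_CUBIC))
E
```

```text
table [0.789 0.395 0.   ] [ 0.285  0.232 -0.003]
filt 201 [0.438 0.004 0.092] [0.588 0.086 0.893] [0.57  0.074 0.111]
((510.3724365234375, 50.37152862548828), (169.0426483154297, 33.506290435791016), 21.60903549194336)
shut 242 [ 0.497 -0.19   0.092] [ 0.534 -0.155  0.13 ] [ 0.514 -0.176  0.12 ]
((515.738525390625, -172.22251892089844), (34.62108612060547, 36.48972702026367), 84.3296890258789)
head 2094 [ 0.438 -0.13   0.115] [0.594 0.031 0.893] [ 0.534 -0.043  0.125]
((521.5841674804688, -48.76844024658203), (149.54949951171875, 160.24517822265625), 8.659456253051758)
knob [ 0.524 -0.039  0.168] 87 0.8925868888459093
housing ((430.6377258300781, -52.720184326171875), (170.5690460205078, 161.63316345214844), 1.661599040031433)
```

View pics/topz.png

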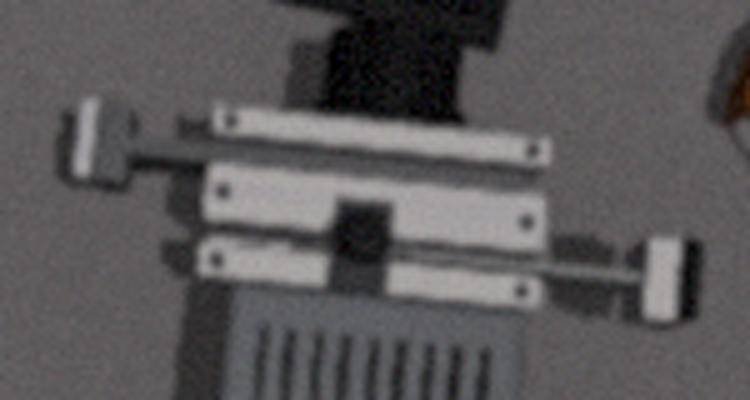

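The zoomed picture shows the aluminium filter pad at left, the black shutter pad at right with its bright block inboard, and the knob at the centre. The 0.893 m depth readings are noise spikes, so I'll refit with tighter height bands.

```bash
python3 - <<'E'
from h import *
np.set_printoptions(precision=4,suppress=True)
d=cv2.medianBlur(np.load("pics/top0.npy"),3);P=pts("top",d)
def sel(r0,r1,c0,c1,lo,hi):
    Q=P[r0:r1,c0:c1].reshape(-1,3);return Q[(Q[:,2]>lo)&(Q[:,2]<hi)]
H=sel(165,215,225,312,.120,.130)
print("head",len(H),cv2.minAreaRect((H[:,:2]*1000).astype(np.float32)))
K=sel(185,210,255,280,.150,.175);print("knob",K.mean(0),len(K))
F=sel(165,192,205,224,.112,.125);print("filtpad",len(F),F.mean(0),cv2.minAreaRect((F[:,:2]*1000).astype(np.float32)))
S=sel(188,222,316,342,.122,.135);print("shutpad",len(S),S.mean(0),cv2.minAreaRect((S[:,:2]*1000).astype(np.float32)))
B=sel(188,222,316,342,.114,.1235);print("shutblk",len(B),B.mean(0),cv2.minAreaRect((B[:,:2]*1000).astype(np.float32)))
d=cv2.medianBlur(np.load("pics/scene0.npy"),3);P=pts("scene",d)
K=sel(180,210,240,262,.150,.175);print("scene knob",K.mean(0),len(K))
F=sel(175,210,278,302,.112,.125);print("filtpad",len(F),F.mean(0),cv2.minAreaRect((F[:,:2]*1000).astype(np.float32)))
S=sel(210,245,195,220,.122,.135);print("shutpad",len(S),S.mean(0),cv2.minAreaRect((S[:,:2]*1000).astype(np.float32)))
H=sel(175,250,215,288,.120,.130);print("head",len(H),cv2.minAreaRect((H[:,:2]*1000).astype(np.float32)))
p=cv2.imread("pics/scene0.png")[140:290,130:310];cv2.imwrite("pics/scz.png",cv2.resize(p,None,fx=4,fy=4,interpolation=cv2.INTER_CUBIC))
E
```

```text
head 1856 ((534.9898681640625, -45.78687286376953), (149.55410766601562, 95.1201400756836), 86.5177001953125)
knob [ 0.5252 -0.0396  0.1597] 84
filtpad 60 [0.5712 0.082  0.1173] ((571.17529296875, 82.39402770996094), (8.158716201782227, 33.403377532958984), 85.37776947021484)
shutpad 61 [ 0.5151 -0.185   0.1269] ((514.9464721679688, -185.55670166015625), (8.070717811584473, 33.322391510009766), 85.00406646728516)
shutblk 134 [ 0.5152 -0.1737  0.1195] ((514.6181030273438, -167.9504852294922), (35.676719665527344, 34.75634765625), 0.94713294506073)
scene knob [ 0.528  -0.044   0.1601] 46
filtpad 70 [0.5745 0.0717 0.1153] ((582.8628540039062, 56.11930465698242), (29.748220443725586, 73.68685150146484), 26.047073364257812)
shutpad 46 [ 0.5175 -0.1876  0.1268] ((515.2210083007812, -184.59762573242188), (15.67204761505127, 34.97800064086914), 85.94377899169922)
head 1205 ((552.6400146484375, -49.94309997558594), (150.31365966796875, 274.1136474609375), 84.10173797607422)
```

View pics/scz.png

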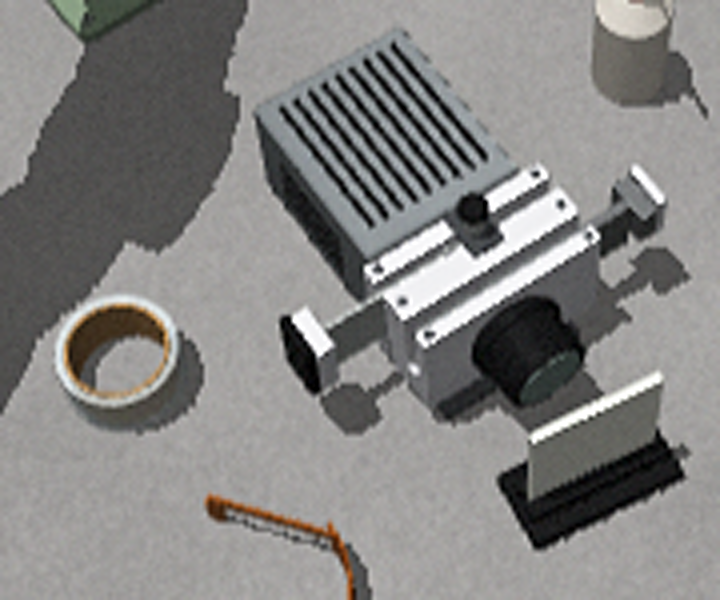

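Cross-checks:

| Quantity | Result |
|---|---|
| Light yaw | about −4.2° |
| Shutter travel | about 0, face near (0.515, −0.190) |
| Filter travel | about 1 mm, face near (0.5715, 0.086) |

The head width (149.6 mm) and the pad sizes (8 × 33 mm) match the description.

Plan: keep the tool pointing down with the fingers shut and turn tool x onto the light's +y. Tool dx is then light +y, dy is light +x and dz is down. I'll rotate and raise first.

Request:
send_rows(
  steps=[
    {"rz":-8.5,"dz":-20,"fingers":0},
    {"rz":-8.5,"dz":-20,"fingers":0},
    {"rz":-8.5,"dz":-20,"fingers":0},
    {"rz":-8.5,"dz":-20,"fingers":0},
    {"rz":-8.5,"dz":0,"fingers":0},
  ],
)

```text
invalid input at $.steps[0]: expected keys rx, ry, rz, dx, dy, dz, fingers
```

```bash
cat >> h.py <<'E'
from scipy.spatial.transform import Rotation as Ro
YAW=-4.2
def where():
    s=ctrl.state();R=Ro.from_quat(s["eef_rot"]).as_matrix();p=s["tcp_pos"]
    a=np.radians(YAW);lx=np.array([np.cos(a),np.sin(a),0]);ly=np.array([-np.sin(a),np.cos(a),0])
    Rd=np.stack([ly,lx,[0,0,-1]],1)
    print("t",round(s["clock"],2),"tcp",p.round(4),"F",s["contact_force"].round(1),"w",round(s["gripper_width"],4))
    print("rotvec needed(tool,deg)",np.degrees(Ro.from_matrix(R.T@Rd).as_rotvec()).round(2))
    o=np.array([.5147,-.1895,0])+.140*ly
    q=p-o;print("tcp in light mm",(1000*np.array([q@lx,q@ly,q[2]])).round(1),"q",s["joint_positions"].round(2))
    return s,R,p
def goto(target_light):
    s,R,p=where();a=np.radians(YAW);lx=np.array([np.cos(a),np.sin(a),0]);ly=np.array([-np.sin(a),np.cos(a),0])
    o=np.array([.5147,-.1895,0])+.140*ly
    t=np.array(target_light)/1000;w=o+t[0]*lx+t[1]*ly+np.array([0,0,t[2]])
    print("delta tool mm",(R.T@(w-p)*1000).round(1))
E
python3 -c "
from h import *
goto([37,190,340])"
```

```text
t 0.1 tcp [ 0.2432 -0.5208  0.2559] F [ 0.1  0.1 -0.1] w 0.0851
rotvec needed(tool,deg) [-5.000e-02 -3.000e-02 -6.077e+01]
tcp in light mm [-246.5 -490.3  255.9] q [ 1.09  0.71 -0.03  1.48  0.02  0.95 -0.08]
delta tool mm [ 579.6 -455.3  -83.7]
```

Request:
send_rows(
  steps=[
    {"rx":0,"ry":0,"rz":-8.5,"dx":0,"dy":0,"dz":-20,"fingers":0},
    {"rx":0,"ry":0,"rz":-8.5,"dx":0,"dy":0,"dz":-20,"fingers":0},
    {"rx":0,"ry":0,"rz":-8.5,"dx":0,"dy":0,"dz":-20,"fingers":0},
    {"rx":0,"ry":0,"rz":-8.5,"dx":0,"dy":0,"dz":-20,"fingers":0},
    {"rx":0,"ry":0,"rz":-8.5,"dx":0,"dy":0,"dz":0,"fingers":0},
  ],
)

```text
clock: 0.6
tcp_pos: [0.2431, -0.5202, 0.3373]
eef_rot: [0.828, 0.561, -0.0, -0.003]
contact_force: [0.2, -0.0, -1.3]
gripper_width: 0.0121
```

Request:
send_rows(
  steps=[
    {"rx":0,"ry":0,"rz":-8.5,"dx":0,"dy":0,"dz":0,"fingers":0},
    {"rx":0,"ry":0,"rz":-8.5,"dx":0,"dy":0,"dz":0,"fingers":0},
    {"rx":0,"ry":0,"rz":0,"dx":0,"dy":30,"dz":0,"fingers":0},
    {"rx":0,"ry":0,"rz":0,"dx":0,"dy":40,"dz":0,"fingers":0},
  ],
)

```text
clock: 1.0
tcp_pos: [0.3093, -0.5273, 0.3376]
eef_rot: [0.735, 0.678, -0.001, -0.003]
contact_force: [0.7, -0.0, 0.2]
gripper_width: 0.0002
```

```bash
python3 -c "
from h import *
goto([37,190,340])"
```

```text
t 1.0 tcp [ 0.3093 -0.5273  0.3376] F [ 0.7 -0.   0.2] w 0.0002
rotvec needed(tool,deg) [-0.35 -0.16 -0.43]
tcp in light mm [-180.1 -491.9  337.6] q [ 1.13  0.71 -0.32  1.18  0.22  1.29  0.73]
delta tool mm [683.6 212.   -1.8]
```

Request:
send_rows(
  steps=[
    {"rx":0,"ry":0,"rz":0,"dx":20,"dy":30,"dz":0,"fingers":0},
    {"rx":0,"ry":0,"rz":0,"dx":35,"dy":30,"dz":0,"fingers":0},
    {"rx":0,"ry":0,"rz":0,"dx":35,"dy":30,"dz":0,"fingers":0},
    {"rx":0,"ry":0,"rz":0,"dx":35,"dy":30,"dz":0,"fingers":0},
    {"rx":0,"ry":0,"rz":0,"dx":40,"dy":25,"dz":0,"fingers":0},
  ],
)

```text
clock: 1.5
tcp_pos: [0.4723, -0.3724, 0.3335]
eef_rot: [0.737, 0.676, -0.001, -0.005]
contact_force: [1.7, -1.1, -0.7]
gripper_width: 0.0001
```

Request:
send_rows(
  steps=[
    {"rx":0,"ry":0,"rz":0,"dx":40,"dy":20,"dz":0,"fingers":0},
    {"rx":0,"ry":0,"rz":0,"dx":45,"dy":15,"dz":0,"fingers":0},
    {"rx":0,"ry":0,"rz":0,"dx":45,"dy":15,"dz":0,"fingers":0},
    {"rx":0,"ry":0,"rz":0,"dx":45,"dy":10,"dz":0,"fingers":0},
    {"rx":0,"ry":0,"rz":0,"dx":45,"dy":5,"dz":0,"fingers":0},
  ],
)

```text
clock: 2.0
tcp_pos: [0.5594, -0.1495, 0.3319]
eef_rot: [0.737, 0.676, -0.002, -0.007]
contact_force: [1.4, 0.5, 0.4]
gripper_width: 0.0003
```

```bash
python3 -c "
from h import *
goto([37,190,340])"
```

```text
t 2.0 tcp [ 0.5594 -0.1495  0.3319] F [1.4 0.5 0.4] w 0.0003
rotvec needed(tool,deg) [-0.71 -0.37 -0.71]
tcp in light mm [ 41.7 -96.8 331.9] q [ 0.35  0.66 -0.3   1.31  0.19  1.21 -0.04]
delta tool mm [286.8  -8.4  -6.2]
```

Request:
send_rows(
  steps=[
    {"rx":0,"ry":0,"rz":0,"dx":45,"dy":0,"dz":0,"fingers":0},
    {"rx":0,"ry":0,"rz":0,"dx":45,"dy":0,"dz":0,"fingers":0},
    {"rx":0,"ry":0,"rz":0,"dx":45,"dy":0,"dz":0,"fingers":0},
    {"rx":0,"ry":0,"rz":0,"dx":45,"dy":0,"dz":0,"fingers":0},
    {"rx":0,"ry":0,"rz":0,"dx":40,"dy":0,"dz":0,"fingers":0},
  ],
)

```text
clock: 2.5
tcp_pos: [0.5777, 0.0796, 0.3321]
eef_rot: [0.736, 0.676, -0.003, -0.008]
contact_force: [0.8, -1.0, -0.1]
gripper_width: -0.0002
```

Request:
send_rows(
  steps=[
    {"rx":0,"ry":0,"rz":0,"dx":30,"dy":0,"dz":0,"fingers":0},
    {"rx":0,"ry":0,"rz":0,"dx":20,"dy":0,"dz":0,"fingers":0},
    {"rx":-0.7,"ry":-0.4,"rz":-0.7,"dx":5,"dy":0,"dz":0,"fingers":0},
  ],
)

```text
clock: 2.8
tcp_pos: [0.5813, 0.1421, 0.3313]
eef_rot: [0.73, 0.683, -0.001, -0.002]
contact_force: [-0.3, 0.3, -0.8]
gripper_width: 0.0002
```

```bash
python3 -c "
from h import *
goto([37,175,110])"
```

```text
t 2.8 tcp [0.5813 0.1421 0.3313] F [-0.3  0.3 -0.8] w 0.0002
rotvec needed(tool,deg) [-0.29 -0.04  0.41]
tcp in light mm [ 42.1 195.6 331.3] q [-0.16  0.69 -0.28  1.25  0.18  1.24 -0.51]
delta tool mm [-20.8  -4.2 221.3]
```

```bash
cat >> h.py <<'E'
def wrist(fn):
    s=ctrl.state();p,d=ctrl.read_camera("wrist");cv2.imwrite(fn,p)
    c=ctrl.get_calibration("wrist");K=c["camera_matrix"];d=cv2.medianBlur(d,3)
    v,u=np.mgrid[:d.shape[0],:d.shape[1]]
    X=np.stack([(u-K[0,2])/K[0,0]*d,(v-K[1,2])/K[1,1]*d,d],-1)
    T=c["T_tool_cam"];X=X@T[:3,:3].T+T[:3,3]
    R=Ro.from_quat(s["eef_rot"]).as_matrix();X=X@R.T+s["tcp_pos"]
    X[d==0]=np.nan
    a=np.radians(YAW);lx=np.array([np.cos(a),np.sin(a),0]);ly=np.array([-np.sin(a),np.cos(a),0]);o=np.array([.5147,-.1895,0])+.140*ly
    q=X-o;return p,np.stack([q@lx,q@ly,q[...,2]],-1)*1000
E
python3 - <<'E'
from h import *
p,L=wrist("pics/w1.png");np.save("pics/w1L.npy",L)
m=(L[...,2]>114)&(L[...,2]<124)&(L[...,1]>90)&(L[...,1]<150)
Q=L[m];print(len(Q),Q.mean(0),Q.min(0),Q.max(0));print(cv2.minAreaRect(Q[:,:2].astype(np.float32)))
m=(L[...,2]>154)&(L[...,2]<170)&(abs(L[...,1])<30);print("knob",L[m].mean(0),m.sum())
E
```

```text
216 [ 36.64256441 136.50742756 116.59445126] [ 19.15168641 132.63949048 114.14052968] [ 54.42857318 139.69663533 117.83004997]
((36.78999328613281, 136.1732635498047), (35.27467346191406, 7.050775051116943), 0.029254790395498276)
knob [nan nan nan] 0<stdin>:5: RuntimeWarning: Mean of empty slice.
  ret = um.true_divide(
```

View pics/w1.png

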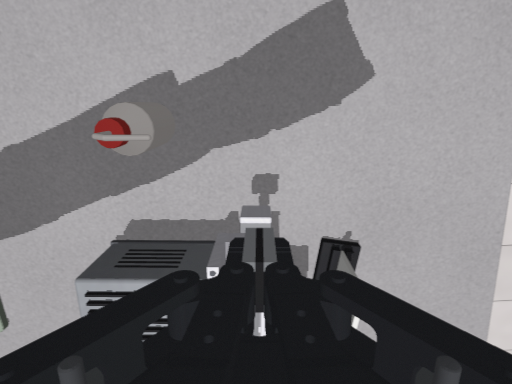

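The wrist view puts the filter pad near (257,222). It measures at light x 36.8 mm with the face at y ≈ 140 mm and no yaw error, which agrees with the top camera. I'll descend outside it.

Request:
send_rows(
  steps=[
    {"rx":0,"ry":0,"rz":0,"dx":-10,"dy":-3,"dz":40,"fingers":0},
    {"rx":0,"ry":0,"rz":0,"dx":-8,"dy":0,"dz":45,"fingers":0},
    {"rx":0,"ry":0,"rz":0.4,"dx":0,"dy":0,"dz":45,"fingers":0},
    {"rx":0,"ry":0,"rz":0,"dx":0,"dy":0,"dz":40,"fingers":0},
    {"rx":0,"ry":0,"rz":0,"dx":0,"dy":0,"dz":25,"fingers":0},
  ],
)

```text
clock: 3.35
tcp_pos: [0.5779, 0.1181, 0.1336]
eef_rot: [0.733, 0.68, 0.002, 0.002]
contact_force: [0.2, 0.4, 0.2]
gripper_width: -0.0003
```

```bash
python3 -c "
from h import *
goto([37,165,110])"
```

```text
t 3.35 tcp [0.5779 0.1181 0.1336] F [0.2 0.4 0.2] w -0.0003
rotvec needed(tool,deg) [ 0.27  0.   -0.06]
tcp in light mm [ 40.5 171.4 133.6] q [-0.14  0.89 -0.23  1.56  0.27  0.71 -0.57]
delta tool mm [-6.4 -3.6 23.6]
```

Request:
send_rows(
  steps=[
    {"rx":0,"ry":0,"rz":0,"dx":-3,"dy":-2,"dz":14,"fingers":0},
    {"rx":0,"ry":0,"rz":0,"dx":-3,"dy":-2,"dz":9,"fingers":0},
    {"rx":0,"ry":0,"rz":0,"dx":0,"dy":0,"dz":0,"fingers":0},
  ],
)

```text
clock: 3.65
tcp_pos: [0.572, 0.1079, 0.1066]
eef_rot: [0.734, 0.679, -0.001, 0.001]
contact_force: [-0.6, 1.1, 0.9]
gripper_width: 0.0005
```

```bash
python3 - <<'E'
from h import *
goto([37,116,110])
p,d=ctrl.read_camera("scene");cv2.imwrite("pics/s2.png",cv2.resize(p[140:290,180:360],None,fx=4,fy=4,interpolation=cv2.INTER_CUBIC))
E
```

```text
t 3.65 tcp [0.572  0.1079 0.1066] F [-0.6  1.1  0.9] w 0.0005
rotvec needed(tool,deg) [ 0.02  0.18 -0.2 ]
tcp in light mm [ 35.3 160.8 106.6] q [-0.14  0.93 -0.21  1.61  0.29  0.64 -0.58]
delta tool mm [-44.8   1.8  -3.3]
```

View pics/s2.png

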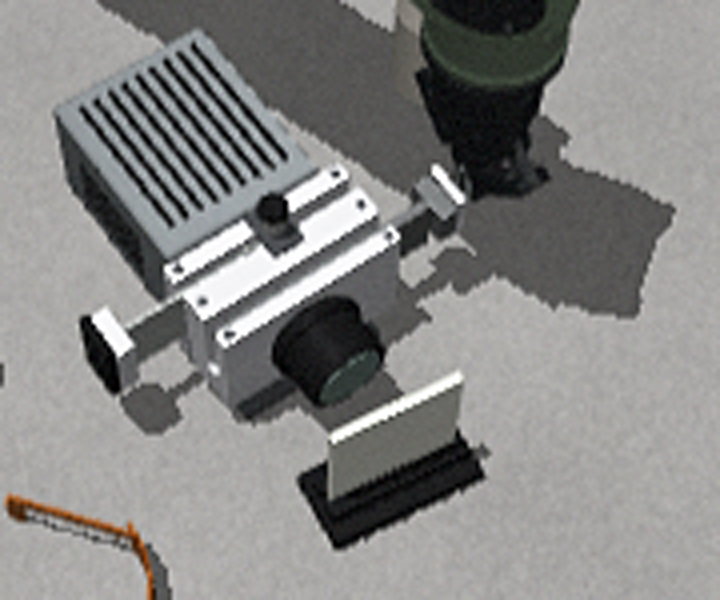

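The fingers stand just outside the filter pad, at about (470,185) in the crop. I'll push in.

Request:
send_rows(
  steps=[
    {"rx":0,"ry":0,"rz":0,"dx":-8,"dy":1,"dz":0,"fingers":0},
    {"rx":0,"ry":0,"rz":0,"dx":-8,"dy":0,"dz":0,"fingers":0},
    {"rx":0,"ry":0,"rz":0,"dx":-8,"dy":0,"dz":0,"fingers":0},
    {"rx":0,"ry":0,"rz":0,"dx":-8,"dy":0,"dz":0,"fingers":0},
  ],
)

```text
clock: 4.1
tcp_pos: [0.572, 0.0752, 0.1101]
eef_rot: [0.733, 0.68, 0.002, 0.002]
contact_force: [-0.6, 3.0, -2.3]
gripper_width: 0.0001
```

```bash
python3 -c "
from h import *
goto([37,116,110])"
```

```text
t 4.1 tcp [0.572  0.0752 0.1101] F [-0.6  3.  -2.3] w 0.0001
rotvec needed(tool,deg) [ 0.3   0.01 -0.13]
tcp in light mm [ 37.8 128.2 110.1] q [-0.08  0.91 -0.22  1.63  0.3   0.63 -0.53]
delta tool mm [-12.2  -0.7   0.1]
```

Request:
send_rows(
  steps=[
    {"rx":0,"ry":0,"rz":0,"dx":-6,"dy":0,"dz":0,"fingers":0},
    {"rx":0,"ry":0,"rz":0,"dx":-5,"dy":0,"dz":0,"fingers":0},
  ],
)

```text
clock: 4.3
tcp_pos: [0.5712, 0.0626, 0.1104]
eef_rot: [0.734, 0.68, 0.002, 0.002]
contact_force: [-0.2, 4.7, -0.9]
gripper_width: -0.0001
```

Request:
send_rows(
  steps=[
    {"rx":0,"ry":0,"rz":0,"dx":-3,"dy":0,"dz":0,"fingers":0},
  ],
)

```text
clock: 4.4
tcp_pos: [0.5712, 0.0623, 0.1106]
eef_rot: [0.733, 0.68, 0.004, 0.001]
contact_force: [1.7, 33.6, -5.1]
gripper_width: 0.0002
```

```bash
python3 -c "
from h import *
goto([37,113,110])"
```

```text
t 4.4 tcp [0.5712 0.0623 0.1106] F [ 1.7 33.6 -5.1] w 0.0002
rotvec needed(tool,deg) [ 0.38 -0.28 -0.08]
tcp in light mm [ 37.9 115.2 110.6] q [-0.05  0.91 -0.23  1.64  0.31  0.62 -0.51]
delta tool mm [-2.2 -0.9  0.6]
```

The force rose to 34 N at the expected home position (115 mm), so it is on its stop. I'll hold there, then back off.

Request:
send_rows(
  steps=[
    {"rx":0,"ry":0,"rz":0,"dx":-0.5,"dy":0,"dz":0,"fingers":0},
    {"rx":0,"ry":0,"rz":0,"dx":-0.5,"dy":0,"dz":0,"fingers":0},
    {"rx":0,"ry":0,"rz":0,"dx":-0.5,"dy":0,"dz":0,"fingers":0},
  ],
)

```text
clock: 4.7
tcp_pos: [0.5712, 0.0626, 0.1107]
eef_rot: [0.732, 0.681, 0.006, -0.0]
contact_force: [-0.5, 6.9, -2.9]
gripper_width: -0.0002
```

Request:
send_rows(
  steps=[
    {"rx":0,"ry":0,"rz":0,"dx":10,"dy":0,"dz":0,"fingers":0},
    {"rx":0,"ry":0,"rz":0,"dx":25,"dy":0,"dz":0,"fingers":0},
    {"rx":0,"ry":0,"rz":0,"dx":15,"dy":0,"dz":-20,"fingers":0},
    {"rx":0,"ry":0,"rz":0,"dx":0,"dy":0,"dz":-45,"fingers":0},
    {"rx":0,"ry":0,"rz":0,"dx":0,"dy":0,"dz":-45,"fingers":0},
  ],
)

```text
clock: 5.2
tcp_pos: [0.5724, 0.1134, 0.2197]
eef_rot: [0.732, 0.681, 0.001, -0.002]
contact_force: [1.0, -0.1, -0.3]
gripper_width: -0.0001
```

Request:
send_rows(
  steps=[
    {"rx":0,"ry":0,"rz":0,"dx":0,"dy":0,"dz":-45,"fingers":0},
    {"rx":0,"ry":0,"rz":0,"dx":0,"dy":0,"dz":-40,"fingers":0},
    {"rx":0,"ry":0,"rz":0,"dx":0,"dy":0,"dz":-20,"fingers":0},
    {"rx":0,"ry":0,"rz":0,"dx":0,"dy":0,"dz":0,"fingers":0},
  ],
)

```text
clock: 5.6
tcp_pos: [0.5726, 0.1142, 0.3354]
eef_rot: [0.732, 0.681, 0.005, 0.001]
contact_force: [0.1, 0.1, -0.5]
gripper_width: -0.0003
```

```bash
python3 - <<'E'
from h import *
goto([0,-190,335])
p,L=wrist("pics/w2.png")
m=(L[...,2]>114)&(L[...,2]<124)&(L[...,1]>95)&(L[...,1]<150)
Q=L[m];print(len(Q),cv2.minAreaRect(Q[:,:2].astype(np.float32)))
E
```

```text
t 5.6 tcp [0.5726 0.1142 0.3354] F [ 0.1  0.1 -0.5] w -0.0003
rotvec needed(tool,deg) [ 0.4  -0.34  0.06]
tcp in light mm [ 35.5 167.2 335.4] q [-0.11  0.65 -0.29  1.31  0.19  1.2  -0.48]
delta tool mm [-357.1  -35.9   -1.9]
212 ((36.40480041503906, 101.29093933105469), (7.713414192199707, 34.670833587646484), 88.33068084716797)
```

View pics/w2.png

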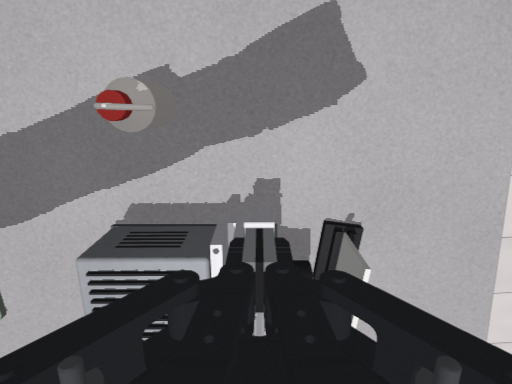

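The filter pad, near (258,226), moved 35 mm, from centre y 136.2 to 101.3. Its face is now at 105 mm, which is home. I'll cross above the lamp to the shutter side.

Request:
send_rows(
  steps=[
    {"rx":0,"ry":0,"rz":0,"dx":-25,"dy":-6,"dz":0,"fingers":0},
    {"rx":0,"ry":0,"rz":0,"dx":-45,"dy":-6,"dz":0,"fingers":0},
    {"rx":0,"ry":0,"rz":0,"dx":-45,"dy":-6,"dz":0,"fingers":0},
    {"rx":0,"ry":0,"rz":0,"dx":-45,"dy":-6,"dz":0,"fingers":0},
    {"rx":0,"ry":0,"rz":0,"dx":-45,"dy":-6,"dz":0,"fingers":0},
  ],
)

```text
clock: 6.15
tcp_pos: [0.5256, -0.0882, 0.3272]
eef_rot: [0.729, 0.685, 0.002, -0.003]
contact_force: [0.9, -0.4, -0.5]
gripper_width: 0.0003
```

Request:
send_rows(
  steps=[
    {"rx":0,"ry":0,"rz":0,"dx":-45,"dy":-5,"dz":0,"fingers":0},
    {"rx":0,"ry":0,"rz":0,"dx":-45,"dy":0,"dz":0,"fingers":0},
    {"rx":0,"ry":0,"rz":0,"dx":-35,"dy":0,"dz":0,"fingers":0},
    {"rx":0,"ry":0,"rz":0,"dx":-20,"dy":0,"dz":0,"fingers":0},
    {"rx":0,"ry":0,"rz":0,"dx":0,"dy":0,"dz":0,"fingers":0},
  ],
)

```text
clock: 6.65
tcp_pos: [0.5064, -0.2445, 0.3205]
eef_rot: [0.731, 0.682, -0.002, -0.006]
contact_force: [-0.3, 0.3, 0.5]
gripper_width: 0.0
```

```bash
python3 - <<'E'
from h import *
goto([0,-178,125])
p,L=wrist("pics/w3.png")
m=(L[...,2]>124)&(L[...,2]<134)&(L[...,1]<-125)&(L[...,1]>-150)
Q=L[m];print(len(Q),cv2.minAreaRect(Q[:,:2].astype(np.float32))) if m.sum() else 0
E
```

```text
t 6.65 tcp [ 0.5064 -0.2445  0.3205] F [-0.3  0.3  0.5] w 0.0
rotvec needed(tool,deg) [-0.62 -0.29  0.19]
tcp in light mm [  -4.2 -195.5  320.5] q [ 0.55  0.64 -0.31  1.4   0.2   1.14  0.14]
delta tool mm [ 16.5   6.4 195.5]
325 ((-0.4852790832519531, -136.4962921142578), (34.84574508666992, 7.583657264709473), 0.20657430589199066)
```

View pics/w3.png

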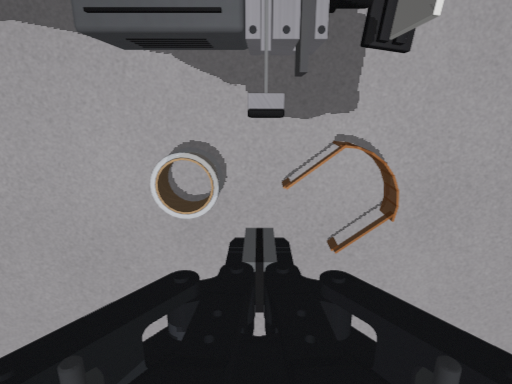

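The shutter pad, near (266,105), measures centre y −136.5 mm, so the face is at −140.4 mm. The tape (185,186) and the goggles are low and clear of the path. Descending outside the pad.

Request:
send_rows(
  steps=[
    {"rx":-0.6,"ry":-0.3,"rz":0,"dx":6,"dy":3,"dz":30,"fingers":0},
    {"rx":0,"ry":0,"rz":0,"dx":5,"dy":3,"dz":45,"fingers":0},
    {"rx":0,"ry":0,"rz":0,"dx":3,"dy":0,"dz":45,"fingers":0},
    {"rx":0,"ry":0,"rz":0,"dx":0,"dy":0,"dz":40,"fingers":0},
    {"rx":0,"ry":0,"rz":0,"dx":0,"dy":0,"dz":25,"fingers":0},
  ],
)

```text
clock: 7.2
tcp_pos: [0.5153, -0.2223, 0.1303]
eef_rot: [0.729, 0.684, 0.002, 0.001]
contact_force: [0.5, -1.3, 0.5]
gripper_width: 0.0001
```

```bash
python3 -c "
from h import *
goto([0,-165,117])"
```

```text
t 7.2 tcp [ 0.5153 -0.2223  0.1303] F [ 0.5 -1.3  0.5] w 0.0001
rotvec needed(tool,deg) [ 0.25 -0.15  0.59]
tcp in light mm [   3.  -172.7  130.3] q [ 0.48  0.87 -0.24  1.67  0.31  0.64  0.01]
delta tool mm [ 7.6 -2.9 13.3]
```

Request:
send_rows(
  steps=[
    {"rx":0,"ry":0,"rz":0.6,"dx":3,"dy":-3,"dz":12,"fingers":0},
    {"rx":0,"ry":0,"rz":0,"dx":4,"dy":0,"dz":0,"fingers":0},
    {"rx":0,"ry":0,"rz":0,"dx":8,"dy":0,"dz":0,"fingers":0},
    {"rx":0,"ry":0,"rz":0,"dx":10,"dy":0,"dz":0,"fingers":0},
  ],
)

```text
clock: 7.6
tcp_pos: [0.5128, -0.192, 0.1146]
eef_rot: [0.731, 0.682, 0.001, -0.002]
contact_force: [-1.6, -9.9, -2.8]
gripper_width: 0.0001
```

```bash
python3 - <<'E'
from h import *
goto([0,-106,115])
p,d=ctrl.read_camera("scene");cv2.imwrite("pics/s3.png",cv2.resize(p[120:290,130:320],None,fx=4,fy=4*150/170,interpolation=cv2.INTER_CUBIC))
E
```

```text
t 7.6 tcp [ 0.5128 -0.192   0.1146] F [-1.6 -9.9 -2.8] w 0.0001
rotvec needed(tool,deg) [-0.1  -0.3   0.18]
tcp in light mm [  -1.7 -142.7  114.6] q [ 0.42  0.88 -0.22  1.73  0.3   0.57 -0.05]
delta tool mm [36.7  1.8 -0.2]
```

View pics/s3.png

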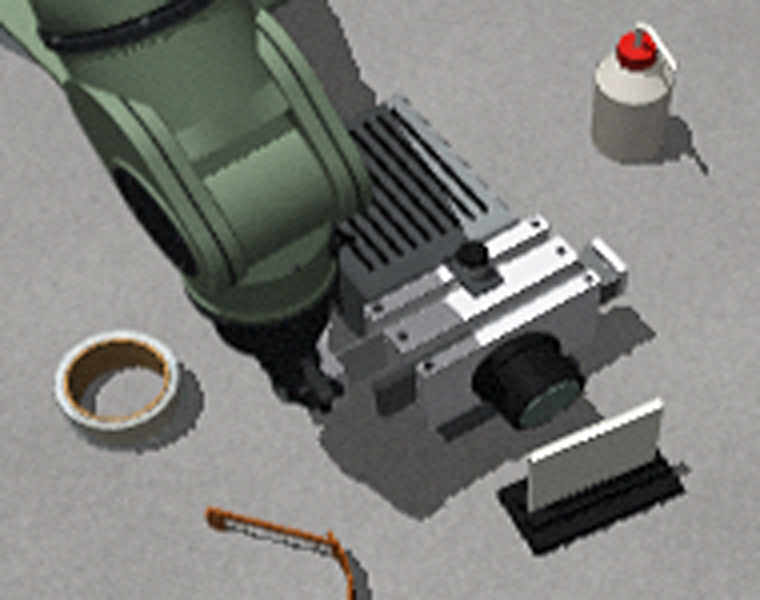

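The fingers are on the shutter pad at about 9 mm of travel, the filter is home, and the knob is well clear of the wrist. Continuing to the stop.

Request:
send_rows(
  steps=[
    {"rx":0,"ry":0,"rz":0,"dx":9,"dy":1,"dz":0,"fingers":0},
    {"rx":0,"ry":0,"rz":0,"dx":9,"dy":0,"dz":0,"fingers":0},
    {"rx":0,"ry":0,"rz":0,"dx":8,"dy":0,"dz":0,"fingers":0},
  ],
)

```text
clock: 7.95
tcp_pos: [0.5157, -0.1653, 0.1168]
eef_rot: [0.731, 0.682, 0.0, -0.001]
contact_force: [-1.0, -6.9, -4.8]
gripper_width: -0.0004
```

```bash
python3 -c "
from h import *
goto([0,-106,115])"
```

```text
t 7.95 tcp [ 0.5157 -0.1653  0.1168] F [-1.  -6.9 -4.8] w -0.0004
rotvec needed(tool,deg) [-0.04 -0.08  0.19]
tcp in light mm [  -0.7 -115.8  116.8] q [ 0.36  0.87 -0.21  1.75  0.3   0.56 -0.1 ]
delta tool mm [9.8 0.8 1.8]
```

Request:
send_rows(
  steps=[
    {"rx":0,"ry":0,"rz":0,"dx":5,"dy":1,"dz":0.5,"fingers":0},
    {"rx":0,"ry":0,"rz":0,"dx":4,"dy":0,"dz":0,"fingers":0},
    {"rx":0,"ry":0,"rz":0,"dx":2,"dy":0,"dz":0,"fingers":0},
  ],
)

```text
clock: 8.25
tcp_pos: [0.5171, -0.1556, 0.1181]
eef_rot: [0.732, 0.682, -0.002, 0.001]
contact_force: [-0.5, -22.6, -16.4]
gripper_width: 0.0001
```

Request:
send_rows(
  steps=[
    {"rx":0,"ry":0,"rz":0,"dx":2,"dy":0,"dz":0,"fingers":0},
    {"rx":0,"ry":0,"rz":0,"dx":2,"dy":0,"dz":0,"fingers":0},
  ],
)

```text
clock: 8.45
tcp_pos: [0.5169, -0.1556, 0.1189]
eef_rot: [0.733, 0.68, -0.004, 0.004]
contact_force: [1.3, -17.9, -12.4]
gripper_width: -0.0001
```

```bash
python3 -c "
from h import *
goto([0,-106,115])"
```

```text
t 8.45 tcp [ 0.5169 -0.1556  0.1189] F [  1.3 -17.9 -12.4] w -0.0001
rotvec needed(tool,deg) [-0.    0.63 -0.05]
tcp in light mm [  -0.3 -106.1  118.9] q [ 0.33  0.86 -0.19  1.76  0.3   0.55 -0.13]
delta tool mm [0.1 0.3 3.9]
```

The stop is reached at TCP y −106.1 mm, the value predicted for 45 mm of travel, with 18–23 N. Now letting go.

Request:
send_rows(
  steps=[
    {"rx":0,"ry":0,"rz":0,"dx":1,"dy":0,"dz":0,"fingers":0},
    {"rx":0,"ry":0,"rz":0,"dx":-6,"dy":0,"dz":0,"fingers":0},
    {"rx":0,"ry":0,"rz":0,"dx":-12,"dy":0,"dz":0,"fingers":0},
    {"rx":0,"ry":0,"rz":0,"dx":-20,"dy":0,"dz":0,"fingers":0},
    {"rx":0,"ry":0,"rz":0,"dx":-25,"dy":0,"dz":0,"fingers":0},
  ],
)

```text
clock: 8.95
tcp_pos: [0.5137, -0.218, 0.1227]
eef_rot: [0.731, 0.682, -0.003, 0.006]
contact_force: [0.7, -0.7, 0.0]
gripper_width: -0.0
```

Request:
send_rows(
  steps=[
    {"rx":0,"ry":0,"rz":0,"dx":-25,"dy":0,"dz":0,"fingers":0},
    {"rx":0,"ry":0,"rz":0,"dx":-10,"dy":0,"dz":-40,"fingers":0},
    {"rx":0,"ry":0,"rz":0,"dx":0,"dy":0,"dz":-45,"fingers":0},
    {"rx":0,"ry":0,"rz":0,"dx":0,"dy":0,"dz":-45,"fingers":0},
    {"rx":0,"ry":0,"rz":0,"dx":0,"dy":0,"dz":-45,"fingers":0},
  ],
)

```text
clock: 9.45
tcp_pos: [0.5078, -0.2567, 0.3016]
eef_rot: [0.733, 0.681, -0.003, 0.003]
contact_force: [-0.2, -1.2, -0.0]
gripper_width: -0.0
```

Request:
send_rows(
  steps=[
    {"rx":0,"ry":0,"rz":0,"dx":-20,"dy":0,"dz":-20,"fingers":0},
    {"rx":0,"ry":0,"rz":0,"dx":0,"dy":0,"dz":0,"fingers":0},
    {"rx":0,"ry":0,"rz":0,"dx":0,"dy":0,"dz":0,"fingers":0},
  ],
)

```text
clock: 9.75
tcp_pos: [0.5073, -0.2775, 0.3302]
eef_rot: [0.732, 0.681, -0.0, 0.008]
contact_force: [0.9, 0.4, 0.1]
gripper_width: -0.0003
```

```bash
python3 - <<'E'
from h import *
where()
p,L=wrist("pics/w4.png")
m=(L[...,2]>124)&(L[...,2]<134)&(L[...,1]<-85)&(L[...,1]>-150)
Q=L[m];print("shut pad",len(Q),cv2.minAreaRect(Q[:,:2].astype(np.float32)))
p,d=ctrl.read_camera("top");P=pts("top",cv2.medianBlur(d,3))
a=np.radians(YAW);lx=np.array([np.cos(a),np.sin(a),0]);ly=np.array([-np.sin(a),np.cos(a),0]);o=np.array([.5147,-.1895,0])+.140*ly
L=np.stack([(P-o)@lx,(P-o)@ly,P[...,2]],-1)*1000
for n,b in dict(filt=((15,60),(90,150),(112,125)),shut=((-20,20),(-150,-85),(122,135)),knob=((-15,15),(-5,25),(150,175))).items():
    m=np.all([(L[...,i]>b[i][0])&(L[...,i]<b[i][1]) for i in range(3)],0);print(n,m.sum(),np.median(L[m],0) if m.any() else "")
cv2.imwrite("pics/t4.png",p)
p,d=ctrl.read_camera("scene");cv2.imwrite("pics/s4.png",p)
E
```

```text
t 9.75 tcp [ 0.5073 -0.2775  0.3302] F [0.9 0.4 0.1] w -0.0003
rotvec needed(tool,deg) [0.61 0.64 0.03]
tcp in light mm [  -0.9 -228.3  330.2] q [ 0.6   0.64 -0.32  1.35  0.21  1.16  0.19]
shut pad 372 ((-0.4398689270019531, -106.8996810913086), (35.675907135009766, 7.804482460021973), 0.19026048481464386)
filt 55 [ 36.91734557 100.806313   117.42204697]
shut 61 [-5.37478085e-02 -1.05448260e+02  1.27552803e+02]
knob 84 [ -0.53381494  10.20405414 160.30254748]
```

View pics/w4.png

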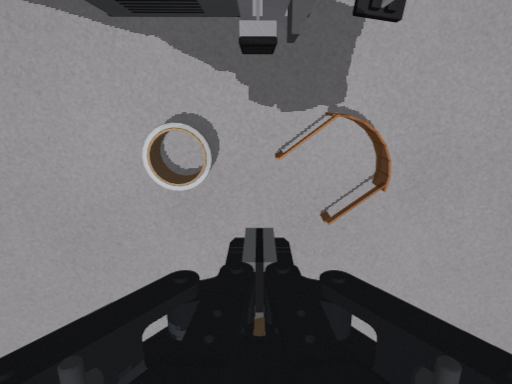

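View pics/s4.png

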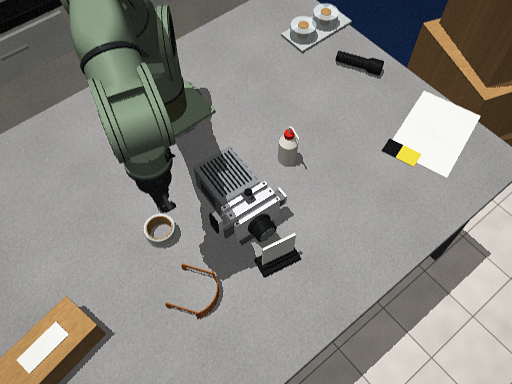

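The shutter pad, near (258,38) in the wrist view, rests 29.6 mm in by the wrist camera and about 30 mm by the top camera. That is the latched position. The knob top is at 160 mm, so the pin is down. The filter pad is at 100.8 mm (home), the bystanders sit at the same pixels as at the start, and the arm is clear. Handing in.

```bash
python3 -c "
from bench import ctrl
print(ctrl.hand_in())"
```

```text
the job is handed in; nothing more can be done
None
```

I pushed the filter slide home, then pushed the shutter slide to its inner stop and let go. It sprang back and latched, and I handed the job in after about 10 s of the 51 s allowed. The hand-in gave no verdict. All pushing was done with shut fingers on the end pads only.

| Check | Result |
|---|---|
| Filter travel | 35 mm to home; 34 N felt at the stop |
| Shutter at the inner stop | about 45 mm by arm position; 18–23 N felt, held about 0.2 s |
| Shutter after letting go | about 30 mm (29.6 mm by the wrist camera), within 27.5–32.5 mm |
| Stop pin | Knob top at 160 mm, the same as at the start, so the pin is down |
| Things round the lamp | Same places in the pictures as at the start |
| Robot | Clear of everything, contact force about zero |

During the shutter push the wrist also felt about 12–16 N vertically on the pad at the stop, and it vanished on release. None of the checks failed or disagreed.

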